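# Free the pawl and lower the hold-down arm onto the bearing

## Robot

A 7-joint arm with a two-finger parallel gripper is mounted at the origin on the work surface. World frame = base frame: x ahead of the robot, y to its left, z up, the work surface at z = 0. Lengths are in m, angles in rad, forces in N, time in s.
With the tool pointing down it reaches from about 0.425 to 0.925 m from the base axis. Payload 6.8 kg.
Tool frame: the origin (TCP) lies midway between the tips of the shut fingers; the grasp point (between the pads) lies 19 mm behind it; x points along the fingers, y is the direction in which the jaws open and shut, and the axes are right-handed (so a half turn about x gives the same grasp; the last joint's range is limited). The gripper opens to 85 mm and grips with 20 to 120 N. Pads are 22 mm wide; open, the fingers measure 114 mm over their backs; the gripper's body (76 mm by 85 mm) begins 54 mm behind the grasp point. The pads swing forward as they close: fully open they stand 13 mm farther back than shut.
Start: joints at [-1.357, 0.477, 0.022, 1.555, -0.011, 1.109, -0.083], TCP at [0.213, 0.64, 0.231] pointing down, gripper open.
Joint ranges: [-2.96, 2.96], [-0.34, 2.1], [-1.41, 1.46], [0.24, 2.44], [-1.37, 4.51], [0.17, 1.92], [-2.96, 2.96]. Speed limits (rad/s): [2.39, 2.39, 3.14, 3.14, 3.14, 3.14, 3.14].

## Interface

Orientations are given as a rotation vector (axis times angle).
In Python, from bench import r gives the robot as it stands.
- The arm moves only by the tool carry_out, never from a script. Its argument "targets" is one flat list of numbers, 7 for each row, row after row: the finger opening in m, from 0 to 0.0854, then the shift along the tool's x, y, z in m, then the turn, a rotation vector about the tool's x, y, z in units of 5 degrees (1.0 is 5 degrees). A call has 1 to 12 rows; each row is the pose to reach, as a shift and turn from the pose measured when the call began, along the tool's axes at that moment; what a row does not reach only later rows make up. A row lasts 1/8 s, in which the tool goes at most 62.5 mm and 10.7 degrees, less where a joint would pass 70% of its speed; a pose out of reach is approached as far as the arm can. A call with a gripper value outside its range is refused whole. The fingers move at their own pace and stop on an object; "squeeze" is the grip in N (left out, the last holds). Time passes only in rows, so rows that repeat a pose let the fingers close. It gives the time, the measured TCP pose, the force and the opening at its end, in the units of the state.
- r.get_obs(): the state, without advancing time (a new reading comes with each control period).
- r.grab_frame(name): name is "scene" or "top" or "wrist"; returns the picture (384x512x3 uint8, blue, green, red); there is no depth.
- r.camera_info(name): a dict with "fx", "fy", "cx", "cy" (pixels), "xyz" and "orientation" of the camera in the world. Camera axes: x right, y up, looking along -z (the intrinsics and any distortion apply to the point x, -y, -z); pixel columns grow to the right and rows downward; lengths in m; the calibration is good to about 2 mm. A picture is of the moment at which its call begins: read the wrist's pose just before it. camera_info takes no time and is no camera call; for the wrist camera it gives the pose at the moment of the call.
- r.hand_in(): hands the job in, once; it reports no verdict.
The state is a dict: "clock": time; "joints": joint angles; "qvel": joint speeds; "tau": joint torques, N m; "tcp_pos": TCP position; "orientation": TCP orientation; "contact_force": force on the tool from outside, world axes, zero at the start; "moment": the same for the moment, N m; "grip_width": finger opening in m.
Only numpy, scipy, OpenCV 4.12 (cv2) and the standard library are available. Lean on these libraries where they do the work, as an engineer would, in place of code of your own. Each camera call takes 0.05 s, during which the arm holds its last target. There are 200 camera calls.

## Task

With the fingertips, press the tail of the ratchet pawl down to free its nose from the teeth while the hold-down arm is still up, then push the arm down by its T-handle past the teeth until its foot rests fully on the bearing ring, and let go. Do not force the arm against the engaged pawl, and do not pick up or shift the bearing ring, wrench, bottle or spacer.

Things in the scene. Friction and masses are not known exactly. Their poses are not given: they have to be found in the camera images.
- stand: Grey bearing hold-down stand fixed on the bench: a base plate 340 (x) by 170 (y) by 30 mm with an upright post of two cheeks. Origin: centre of the underside. Its x axis points along the hold-down arm from the post to the T-handle, z is up. The post stands at x = -60 mm (arm axle 120 mm above the bench, post top 137, top of the toothed sector 166 mm); the pawl's tail sticks out on the -x side, past the end of the base plate.
- holdarm (a joint): Hinge of the hold-down arm, about the stand's y axis, rad. 0 = top stop, the arm rises 0.5 rad (29 degrees) above level; grows as the arm goes down; 0.50 = arm level and foot on the ring. It starts at 0 to 0.05. With the pawl engaged the arm stops at about 0.09, where a tooth meets the pawl nose. With the pawl free it is stiff (friction about 1 N m, weight helps; 3 to 6 N down at the handle moves it) and stays where it is left.
- pawl (a joint): Hinge of the ratchet pawl, about the stand's y axis, rad. 0 = engaged (as at the start); grows as its tail is pressed down; clear of all teeth from about 0.16; stop at 0.32. It has a stiff pivot (about 1.5 N at the tail) and no spring: it stays where it is left.
- tail_top (a point): Centre of the top of the pawl's tail, a flat steel paddle 46 mm along the stand's x and 34 mm wide, 6 mm thick, level when engaged. Then it lies 105 mm beyond (towards the stand's -x) and 60 mm above the pawl pivot, 130 mm above the bench; it turns with the pawl: pressed to the stop it drops about 36 mm and moves 14 mm farther towards -x. Nothing stands above it.
- pawl_pivot (a point): Fixed point on the pawl's hinge axis, 36 mm towards the stand's -x and 50 mm below the arm pivot.
- nose_tip (a point): Inner end of the pawl's hooked nose, which reaches 6 mm in among the teeth.
- axle_mid (a point): Fixed point on the arm's hinge axis, 120 mm above the bench. The toothed steel sector of radius 46 mm turns about it with the arm.
- handle_mid (a point): Centre of the round wooden T-handle at the arm's end, a bar 24 mm thick and 90 mm long that lies level across the arm, 200 mm from the arm pivot, in one line with the arm. 216 mm above the bench at the top stop, 120 mm (top of the bar 132 mm) when the arm is level.
- foot_mid (a point): Middle of the underside of the arm's foot, a steel crossbar 104 by 16 mm that hangs 60 mm below the arm's centre line, 130 mm from the arm pivot. With the arm level it lies on the ring's top, 60 mm above the bench.
- seat (a point): Fixed point: centre of the ring's place on top of the stand's base plate, 30 mm above the bench.
- ring: Loose brass bearing ring with steel rollers, 116 mm outside, 76 mm inside, 30 mm high, lying on the base plate round a low centring boss (2 mm play). Origin: centre of its underside. Stays there.
- wrench: Loose steel wrench, 170 mm long along its x, lying on the bench at the stand's +y side; origin under its middle. Bystander.
- oilbottle: Loose white plastic bottle, 60 mm wide, 130 mm tall, upright on the bench at the stand's -y side; origin: centre of its underside. Bystander.
- spacer: Loose brass spacer ring, 60 mm wide, 18 mm high, on the bench at the stand's -y side; origin: centre of its underside. Bystander.
Not all that is in view belongs to the job. Leave any green or pink look-alike of the ring alone.

How it is judged:
By the outcome, as a careful person would: the job done as asked, in the order asked, and still so for the second after the job is handed in, with the robot touching nothing.
It also fails if it takes over 45 s, if anything falls off the work surface, if the arm or the gripper's body presses on something with over 40 N, if the wrist force passes 120 N, or if a joint passes its speed limit or range.

## Working session

There is one attempt and no reset: what is moved stays moved. The work goes in short steps, Python scripts to look and compute and a tool call to move; the robot and the scene stay as the last step left them, time stands still between calls to the robot, and variables do not carry over. Pictures are saved under pics/ and viewed, about 8 in all and at most 12, crops included, and the job is handed in when it is done.

Besides the shell and the picture viewer there is one more tool, called after ">>>" in YAML: its name, and indented under it one key for each argument. carry_out: Moves the arm, as the interface text tells. Its arguments: {"type":"object","properties":{"targets":{"type":"array","items":{"type":"number"}},"squeeze":{"type":"number"}},"required":["targets"]}

```bash
mkdir -p pics
python3 - <<'E'
from bench import r
import cv2
o=r.get_obs();print({k:o[k] for k in('clock','tcp_pos','orientation','contact_force','grip_width')})
for n in('scene','top'):
    cv2.imwrite(f'pics/{n}0.png',r.grab_frame(n)); print(n,r.camera_info(n))
E
```

```text
{'clock': 0.0, 'tcp_pos': array([0.2133161 , 0.63976847, 0.23029845]), 'orientation': array([ 0.25107229,  1.55616084, -0.25404281]), 'contact_force': array([-0.21342327,  0.11099974,  0.24299502]), 'grip_width': 0.0850449995246704}
scene {'fx': 414.06291580182744, 'fy': 414.06291580182744, 'cx': 257.8240710836522, 'cy': 188.87783592068345, 'xyz': array([0.99738415, 0.46311545, 0.99417183]), 'orientation': array([0.34117131, 0.79503923, 2.2436999 ])}
top {'fx': 415.4924603843046, 'fy': 415.4924603843046, 'cx': 256.3130884192497, 'cy': 187.63129722261846, 'xyz': array([ 0.33256348, -0.01067684,  1.1451074 ]), 'orientation': array([ 0.14149755, -0.12735223, -1.57718506])}
```

View pics/scene0.png

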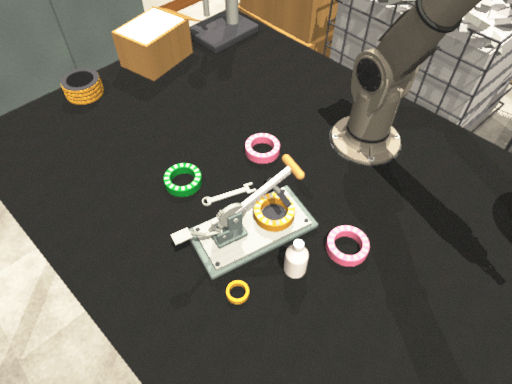

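View pics/top0.png

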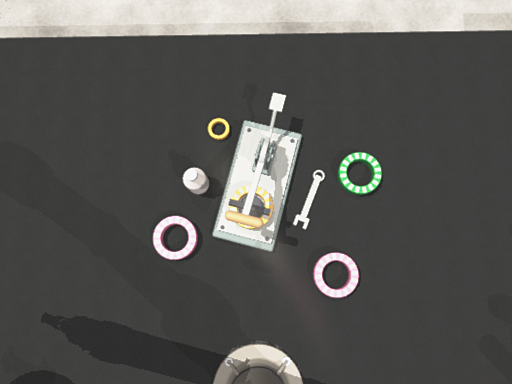

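Top view: plate corners at about (244,121), (302,133), (272,250), (213,237), tail at (277,102), handle at (244,217). In the scene view the tail is at (181,236) and the handle at (293,166). I'll fit the stand pose to these.

```bash
cat > h.py <<'E'
import numpy as np
from bench import r
from scipy.spatial.transform import Rotation as R
def proj(n,P):
    c=r.camera_info(n); q=R.from_rotvec(c['orientation']).inv().apply(np.atleast_2d(P)-c['xyz'])
    return np.c_[c['cx']+c['fx']*q[:,0]/-q[:,2], c['cy']-c['fy']*q[:,1]/-q[:,2]]
def w(s,P):
    P=np.atleast_2d(P); return np.c_[R.from_euler('z',s[2]).apply(P)[:,:2]+s[:2],P[:,2]]
def totool(p):
    o=r.get_obs(); return R.from_rotvec(o['orientation']).inv().apply(np.array(p)-o['tcp_pos'])
TAIL=[-.201,0,.130]
def handle(a):  # a = joint
    e=.5-a; return [-.06+.2*np.cos(e),0,.12+.2*np.sin(e)]
E
python3 - <<'E'
from h import *
from scipy.optimize import least_squares
C=[[-.17,-.085,.03],[-.17,.085,.03],[.17,.085,.03],[.17,-.085,.03]]
px=np.array([[244,121],[302,133],[272,250],[213,237],[277,102],[244,217]])
sx=np.array([[181,236],[293,166]])
def f(p):
    h=handle(p[3]); return np.r_[(proj('top',w(p,C+[TAIL,h]))-px).ravel(),(proj('scene',w(p,[TAIL,h]))-sx).ravel()]
best=min((least_squares(f,[.5,0,y,.02],loss='soft_l1') for y in(0,1.5,3.1,-1.5)),key=lambda s:s.cost)
p=best.x;print(p,best.cost);print(f(p).reshape(-1,2).round(1))
print('tail',w(p,TAIL),'handle',w(p,handle(p[3])))
o=r.get_obs();print(R.from_rotvec(o['orientation']).as_matrix().round(3)); print(r.camera_info('wrist')['xyz'])
import cv2
for n,b in(('top',(190,80,130,180)),('scene',(160,140,170,140))):
    im=cv2.imread(f'pics/{n}0.png')
    x,y,ww,hh=b; im=cv2.resize(im[y:y+hh,x:x+ww],None,fx=4 if n=='scene' else 3.3,fy=4 if n=='scene' else 3.3,interpolation=cv2.INTER_CUBIC);k=4 if n=='scene' else 3.3
    for q in proj(n,w(p,C+[TAIL,handle(p[3])])): cv2.circle(im,tuple(int(v) for v in (q-[x,y])*k),3,(0,0,255),-1)
    cv2.imwrite(f'pics/{n}f.png',im)
E
```

```text
[ 0.53719987 -0.00501117  2.87824952  0.01222861] 6.831980330552447
[[-0.6 -2.9]
 [ 0.4 -0.4]
 [ 0.5  2.2]
 [-2.2 -0.9]
 [-0.2 -0.3]
 [-0.   1. ]
 [ 0.4 -0.5]
 [-0.9 -0.6]]
tail [[ 0.73127042 -0.05733346  0.13      ]] handle [[0.42454635 0.02536072 0.21373167]]
[[-0.     0.316  0.949]
 [-0.002  0.949 -0.316]
 [-1.    -0.002  0.   ]]
[0.14115422 0.66443432 0.37318584]
```

View pics/scenef.png

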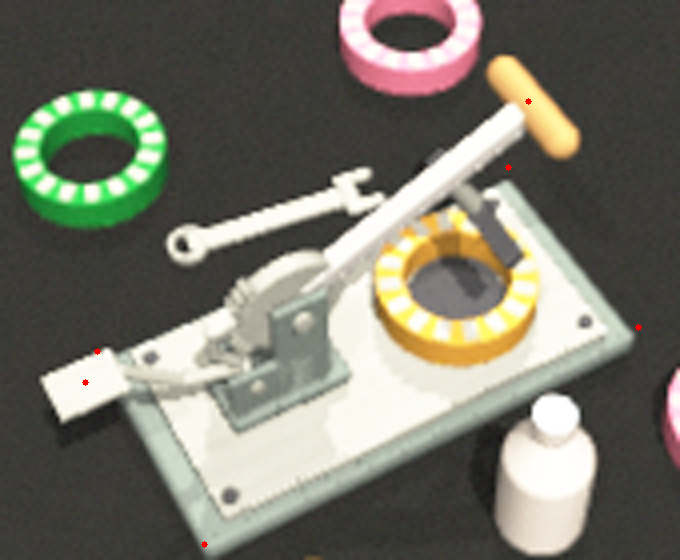

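View pics/topf.png

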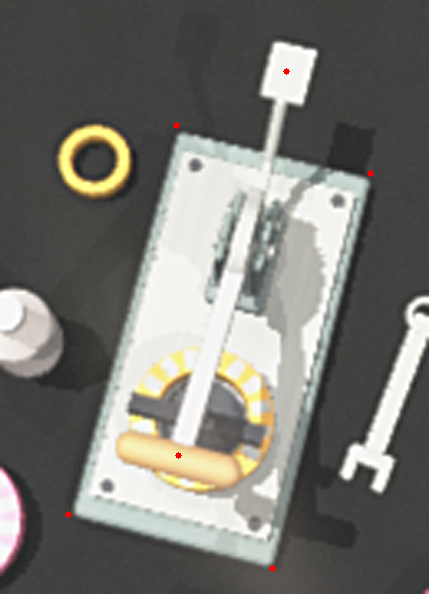

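The fit is within 1–3 px: tail at (0.731, -0.057, 0.130), handle at (0.425, 0.025, 0.214), yaw 165°. The jaw axis is already nearly along the handle bar. I'll shut the fingers and move above the tail.

>>> carry_out:
  targets: [0,0,-0.04,0.055,0,0,0,0,0,-0.075,0.105,0,0,0,0,0,-0.11,0.155,0,0,0,0,0,-0.145,0.205,0,0,0,0,0,-0.18,0.255,0,0,0,0,0,-0.215,0.305,0,0,0,0,0,-0.25,0.355,0,0,0,0,0,-0.285,0.405,0,0,0,0,0,-0.32,0.455,0,0,0,0,0,-0.355,0.505,0,0,0,0,0,-0.39,0.555,0,0,0,0,0,-0.425,0.605,0,0,0]

```text
clock: 1.6
tcp_pos: [0.6536, 0.0438, 0.2309]
orientation: [0.251, 1.557, -0.253]
contact_force: [0.4, 1.0, -0.3]
grip_width: -0.0001
```

>>> carry_out:
  targets: [0,0,-0.035,0.05,0,0,0,0,0,-0.073,0.107,0,0,0,0,0,-0.073,0.107,0,0,0,0,0,-0.073,0.107,0,0,0]

```text
clock: 2.1
tcp_pos: [0.7317, -0.0594, 0.2299]
orientation: [0.252, 1.558, -0.254]
contact_force: [0.7, 1.6, 0.3]
grip_width: -0.0002
```

Run:
```python
from h import *
p=[.5372,-.0050,2.87825]
print(totool(w(p,TAIL)[0]), totool(w(p,[-.215,0,.1])[0]), R.from_rotvec(r.get_obs()['orientation']).as_matrix().round(2),r.get_obs()['contact_force'])
```

```text
[ 0.09994462  0.00203758 -0.00092185] [0.12991535 0.00291677 0.0131132 ] [[-0.    0.32  0.95]
 [-0.    0.95 -0.32]
 [-1.   -0.   -0.  ]] [0.68703235 1.64500878 0.2982221 ]
```

Right above the tail. I'll come down to about 5 mm above it, then press while following its arc.

>>> carry_out:
  targets: [0,0.045,0.001,0,0,0,0,0,0.08,0.002,0,0,0,0,0,0.095,0.002,0,0,0,0,0,0.1,0.002,0.002,0,0,0,0,0.106,0.002,0.004,0,0,0,0,0.112,0.002,0.006,0,0,0,0,0.117,0.002,0.008,0,0,0,0,0.121,0.002,0.01,0,0,0,0,0.125,0.002,0.011,0,0,0,0,0.127,0.002,0.012,0,0,0,0,0.127,0.002,0.012,0,0,0]

```text
clock: 3.48
tcp_pos: [0.7431, -0.0616, 0.1025]
orientation: [0.252, 1.559, -0.254]
contact_force: [0.5, 0.2, 0.1]
grip_width: -0.0002
```

>>> carry_out:
  targets: [0,-0.04,0,0,0,0,0,0,-0.09,0,0,0,0,0,0,-0.12,0,-0.05,0,0,0,0,-0.12,0,-0.05,0,0,0]

```text
clock: 3.98
tcp_pos: [0.6944, -0.0447, 0.2255]
orientation: [0.252, 1.558, -0.253]
contact_force: [-0.1, 0.4, -0.8]
grip_width: -0.0001
```

Run:
```python
from h import *
import cv2
ims=[]
for n,b in(('top',(230,80,90,160)),('scene',(160,140,170,140))):
    im=r.grab_frame(n); x,y,a,c=b; ims.append(cv2.resize(im[y:y+c,x:x+a],(a*520//c,520),interpolation=cv2.INTER_CUBIC))
im=np.hstack(ims); im=cv2.resize(im,None,fx=.85,fy=.85) if im.shape[1]>800 else im
cv2.imwrite('pics/p1.png',im);print(im.shape)
```

```text
(442, 785, 3)
```

View pics/p1.png

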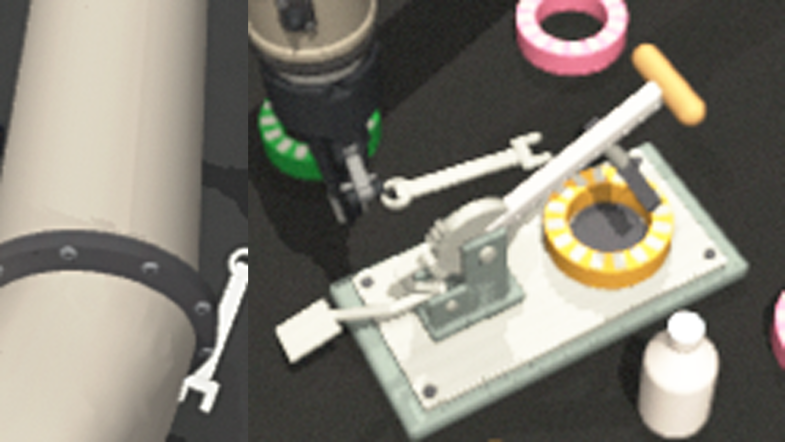

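The tail now sits visibly lower, with its centre at about scene pixel (179,245) against (181,236) before. I'll turn that into a pawl angle, and plan the handle approach.

Run:
```python
from h import *
p=[.5372,-.0050,2.87825]
for t in(0,.16,.2,.25,.28,.32):
    c,s=np.cos(t),np.sin(t); print(t,proj('scene',w(p,[-.096-.105*c-.06*s,0,.07+.06*c-.105*s]))[0].round(1))
for a in(0.012,.1,.2,.3,.4,.5,.55): h=handle(a); print(a,w(p,h)[0].round(4),'top',totool(w(p,np.array(h)+[0,0,.012])[0]).round(4))
print(r.get_obs()['joints'].round(2))
```

```text
0 [181.4 235.5]
0.16 [179.3 240.7]
0.2 [179. 242.]
0.25 [178.6 243.5]
0.28 [178.5 244.4]
0.32 [178.4 245.6]
0.012 [0.4246 0.0254 0.2138] top [-0.002  -0.0186 -0.2794]
0.1 [0.4173 0.0273 0.1979] top [ 0.0139 -0.019  -0.2868]
0.2 [0.4107 0.0291 0.1791] top [ 0.0327 -0.0194 -0.2936]
0.3 [0.4059 0.0304 0.1597] top [ 0.0521 -0.0196 -0.2985]
0.4 [0.403  0.0312 0.14  ] top [ 0.0719 -0.0198 -0.3014]
0.5 [0.402  0.0314 0.12  ] top [ 0.0919 -0.0198 -0.3023]
0.55 [0.4023 0.0314 0.11  ] top [ 0.1019 -0.0197 -0.302 ]
[-0.23  0.54  0.3   1.52 -0.17  1.12  1.36]
```

Pawl is at about 0.28 rad, clear of the teeth (0.16 or more). Next I'll move above the T-handle with the tool tilted 20°, tip towards the base, for reach.

>>> carry_out:
  targets: [0,-0.05,0,-0.02,0,0,0,0,-0.07,-0.003,-0.07,0,0.5,0,0,-0.07,-0.006,-0.12,0,1.2,0,0,-0.07,-0.01,-0.165,0,2,0,0,-0.07,-0.013,-0.205,0,2.8,0,0,-0.06,-0.016,-0.24,0,3.5,0,0,-0.05,-0.018,-0.267,0,4,0,0,-0.05,-0.019,-0.272,0,4,0,0,-0.05,-0.019,-0.275,0,4,0,0,-0.05,-0.019,-0.275,0,4,0]

```text
clock: 5.32
tcp_pos: [0.4296, 0.0235, 0.274]
orientation: [0.308, 1.903, -0.218]
contact_force: [0.1, -0.4, -0.4]
grip_width: 0.0002
```

Run:
```python
from h import *
p=[.5372,-.0050,2.87825]
o=r.get_obs();T=R.from_rotvec(o['orientation']).as_matrix();print(T.round(3))
for a in(0.012,.1,.2,.3,.4,.45,.5,.52): h=w(p,handle(a))[0]-.012*T[:,0]; print(a,totool(h).round(4))
print(o['joints'].round(2))
```

```text
[[-0.327  0.317  0.89 ]
 [ 0.107  0.949 -0.298]
 [-0.939 -0.002 -0.344]]
0.012 [0.0464 0.0003 0.0157]
0.1 [ 0.0639 -0.0001  0.0141]
0.2 [ 0.0839 -0.0005  0.0141]
0.3 [ 0.1038 -0.0008  0.0161]
0.4 [ 0.1234 -0.0009  0.0201]
0.45 [ 0.133  -0.0009  0.0229]
0.5 [ 0.1425 -0.0009  0.0261]
0.52 [ 0.1462 -0.0009  0.0275]
[-0.32  0.23  0.27  1.88 -0.19  1.38  1.27]
```

>>> carry_out:
  targets: [0,0.02,0,0.01,0,0,0,0,0.038,0,0.015,0,0,0,0,0.045,0,0.015,0,0,0,0,0.052,0,0.015,0,0,0,0,0.06,0,0.014,0,0,0,0,0.068,0,0.014,0,0,0,0,0.075,0,0.014,0,0,0,0,0.082,0,0.014,0,0,0,0,0.09,0,0.014,0,0,0,0,0.098,0,0.015,0,0,0,0,0.105,0,0.016,0,0,0,0,0.11,0,0.017,0,0,0]

```text
clock: 6.82
tcp_pos: [0.4086, 0.0304, 0.1644]
orientation: [0.308, 1.904, -0.218]
contact_force: [-1.9, 0.1, 4.9]
grip_width: -0.0001
```

Run:
```python
from h import *
import cv2
p=[.5372,-.0050,2.87825]
im=r.grab_frame('scene');x,y,a,c=160,120,180,160
cv2.imwrite('pics/p2.png',cv2.resize(im[y:y+c,x:x+a],None,fx=3.5,fy=3.5,interpolation=cv2.INTER_CUBIC))
o=r.get_obs();T=R.from_rotvec(o['orientation']).as_matrix()
for a in(.3,.35,.4,.45,.5,.52,.54): h=w(p,handle(a))[0]-.012*T[:,0]; print(a,totool(h).round(4))
```

```text
0.3 [-0.0072 -0.0008 -0.0009]
0.35 [ 0.0027 -0.0009  0.0009]
0.4 [ 0.0124 -0.0009  0.0031]
0.45 [ 0.022  -0.001   0.0059]
0.5 [ 0.0315 -0.001   0.0091]
0.52 [ 0.0352 -0.0009  0.0105]
0.54 [ 0.039  -0.0009  0.012 ]
```

View pics/p2.png

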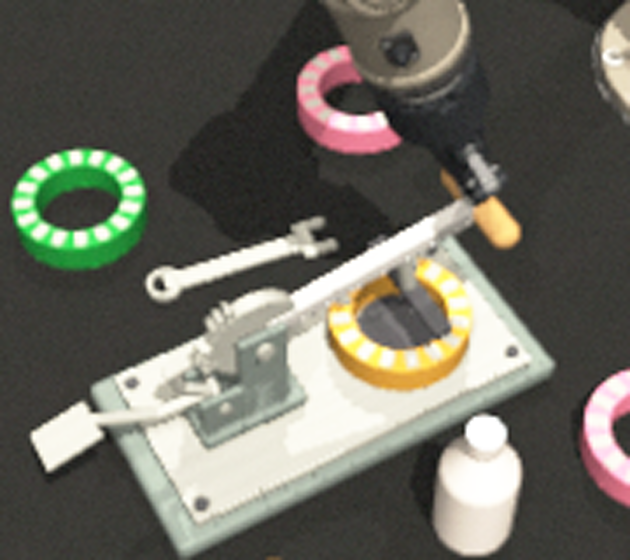

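The fingertips are on the middle of the handle at about 5 N. The arm is well past the teeth and the pawl is still free. I'll continue down towards the ring in small steps.

>>> carry_out:
  targets: [0,0.006,0,0.001,0,0,0,0,0.012,0,0.003,0,0,0,0,0.017,0,0.0045,0,0,0,0,0.022,0,0.006,0,0,0,0,0.026,0,0.007,0,0,0,0,0.029,0,0.008,0,0,0]

```text
clock: 7.62
tcp_pos: [0.4061, 0.0312, 0.1337]
orientation: [0.308, 1.904, -0.218]
contact_force: [-1.1, 0.6, 3.5]
grip_width: -0.0001
```

>>> carry_out:
  targets: [0,0.0015,0,0.0005,0,0,0,0,0.003,0,0.001,0,0,0,0,0.003,0,0.001,0,0,0]

```text
clock: 8.0
tcp_pos: [0.406, 0.0313, 0.1317]
orientation: [0.308, 1.905, -0.217]
contact_force: [-2.6, 0.1, 14.5]
grip_width: -0.0002
```

Force rose to 14.5 N at the expected height, so the foot has met the ring. I'll seat it a little more firmly, then let go.

>>> carry_out:
  targets: [0,0.001,0,0,0,0,0,0,0.002,0,0,0,0,0,0,0.002,0,0,0,0,0]

```text
clock: 8.38
tcp_pos: [0.406, 0.0313, 0.1316]
orientation: [0.309, 1.904, -0.217]
contact_force: [-3.3, -1.3, 21.2]
grip_width: -0.0003
```

>>> carry_out:
  targets: [0,-0.01,0,0,0,0,0,0,-0.04,0,0,0,0,0,0,-0.08,0,0,0,0,0,0,-0.13,0,0,0,0,0,0,-0.14,-0.05,0,0,0,0,0,-0.15,-0.1,0,0,0,0,0,-0.15,-0.15,0,0,0,0,0,-0.15,-0.2,0,0,0,0,0,-0.15,-0.2,0,0,0,0]

```text
clock: 9.5
tcp_pos: [0.3902, -0.1786, 0.2728]
orientation: [0.315, 1.903, -0.224]
contact_force: [-0.5, 0.9, -0.0]
grip_width: -0.0001
```

Run:
```python
from h import *
import cv2
p=[.5372,-.0050,2.87825]
im=r.grab_frame('scene');x,y,a,c=160,120,180,160
cv2.imwrite('pics/p3.png',cv2.resize(im[y:y+c,x:x+a],None,fx=3.5,fy=3.5,interpolation=cv2.INTER_CUBIC))
cv2.imwrite('pics/top3.png',r.grab_frame('top'))
for a in(.44,.48,.5): print(a,((proj('scene',w(p,handle(a)))[0]-[160,120])*3.5).round(1))
```

```text
0.44 [479.5 219.3]
0.48 [479.  225.7]
0.5 [478.7 228.9]
```

View pics/p3.png

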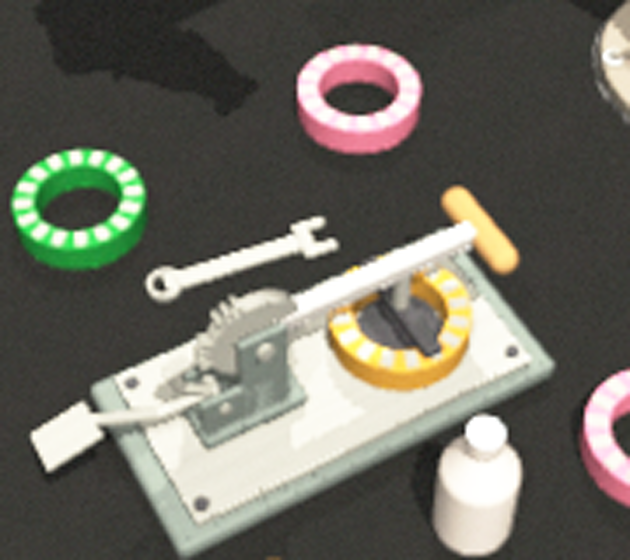

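View pics/top3.png

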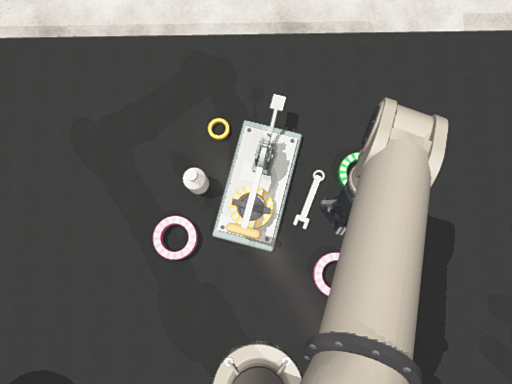

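The handle centre is at (480,229) in the crop; a joint angle of 0.50 predicts (479,229). The foot lies across the ring, the pawl is still free, the loose parts are where they were, and the robot is clear.

```bash
python3 -c "
from bench import r
print(r.hand_in())"
```

```text
the job is handed in; nothing more can be done
None
```

The hold-down arm is down with its foot on the bearing ring, and I handed the job in with the robot clear, at about 9.6 s on the clock.

- **Pawl:** With the arm still up, I pressed the tail down with the shut fingertips. The picture afterwards put the pawl at about 0.28 rad, past the 0.16 rad where it clears the teeth. In the final picture it was still free.
- **Arm:** I pushed the T-handle down at 3–5 N. The force rose to 14.5 N and then 21 N at the expected height, which showed the foot had met the ring. I then let go and moved away.
- **Last checks:** The handle sits within about half a camera pixel of where joint angle 0.50 predicts, and the foot lies across the ring. The ring, wrench, bottle and spacer look unmoved, and the contact force is about zero.

No check failed or disagreed.

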